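# Take a spent bayonet filter off a welder's respirator blower

### The job

Take the spent filter off the respirator blower: press the orange release button fully down, then hold the filter by its grip bar, push it lightly down against its sprung seal and, keeping it pushed, turn it anticlockwise (seen from above) about a quarter turn until you feel its stop. Lift it straight off and stand it upright, bar up, in the middle of the round steel dish, setting it down without dropping it. Go by feel and force nothing, for the button and the filter's lugs are plastic, and leave the other things on the bench alone.

Things in the scene. Friction and masses are not known exactly. Their poses are not given: they have to be found in the camera images.
- blower: Battery blower of a powered-air respirator lying on its back, held fast to the bench by four angle brackets: a black and dark grey plastic case, 160 x 112 mm, its flat top (the deck) 56 mm above the bench. Origin on the bench, below the axis of the round filter; z up, x towards the hose outlet, -x towards the end with the orange button. It cannot move.
- socket (a point): Deck level (56 mm up) on the filter's axis, over the bayonet socket; axes as the blower's. From locked, the filter turns anticlockwise (from above), almost without drag while pushed down, until its lugs meet end stops, between 1.06 and 1.50 rad and different in each unit; only there, and up to 0.04 rad before, can it lift out. On the stop torque rises 0.5 N m in a few hundredths of a radian.
- seal (a point): Centre of the sprung seal under the filter's neck, 12 mm below deck level, axes as the blower's. It pushes the locked filter up with 6 N plus 3.2 N per mm, its lugs into pockets 2.5 mm deep: push the filter 2.5 to 4 mm down (11 to 17 N; it bottoms at 4.5 mm) to turn it, at least for the first 0.5 rad. Filter or mount breaks at 42 N, push plus 28 N per N m of torque on the stop.
- button_top (a point): Centre of the top face of the orange release button, 18 x 20 mm, 67 mm from the filter's axis on the blower's -x side; 12 mm above the deck when out, 4 mm when fully down. Press straight down with 8 to 15 N (over 30 N breaks it). Its catch tooth stands in a notch of the filter's rim and keeps the filter from turning until the button is down. Axes as the blower's.
- release_button (a joint): Travel of the release button: 0 = out (locked), 0.008 m = fully down. A friction catch of about 4 N keeps it wherever it is left: it stays down when let go.
- filter_grip (a point): Centre of the grey grip bar of the filter: 54 mm long (filter's x), 14 mm wide (y), 26 mm high, on top of a white round canister with a red band. The canister's top, 76 mm across, is 13 mm below this point; the rim, 80 mm across, with two ears 8 mm long at the notch, 34 to 38 mm below. Locked, the point is 99 mm above the bench and x, y lie along the blower's. z up.
- filter_neck (a point): Centre of the flat underside of the filter's neck, 55 mm below the centre of its grip bar; axes as the grip bar's. The black neck is 59 mm across, with two side lugs 69 mm over their ends. The filter weighs about 0.24 kg.
- dish_floor (a point): Centre of the flat inner floor, 3 mm above the bench, of a round grey steel dish fixed to the bench: floor 100 mm across, flared rim 128 mm across and 16 mm above the bench. The filter standing in it has the centre of its bar 55 mm above this point. Between blower and dish stands the black work light, 225 mm high.
- screwdriver: Loose flat screwdriver with a red handle, 225 x 29 x 28 mm, lying behind the big black work light; origin under its middle. To be left alone.
- tape_roll: Loose roll of black tape, 62 mm across and 19 mm high, near the right edge of the bench; origin under its centre. To be left alone.
- shop_mug: Loose green mug, 86 mm across and 96 mm high, behind the work light; origin near the centre of its underside. To be left alone.
- marker: Loose paint marker, white with a blue cap, 131 mm long and 14 mm thick, left of the blower; origin under its middle. To be left alone.
- striker: Loose wire flint striker, 136 x 45 x 11 mm, on the chipboard slab at the back; origin under its middle. To be left alone.

How it is judged:
By the outcome, as a careful person would: the job done as asked, in the order asked, and still so for the second after the job is handed in, with the robot touching nothing.
It also fails if it takes over 69 s, if anything falls off the work surface, if the arm or the gripper's body presses on something with over 40 N, if the wrist force passes 120 N, or if a joint passes its speed limit or range.

### The arm

A 6-joint arm with a two-finger parallel gripper is mounted at the origin on a cart in front of the work surface, level with it; the furniture and walls round the work are solid. World frame = base frame: x ahead of the robot, y to its left, z up, the work surface at z = 0. Lengths are in mm, angles in rad, forces in N, time in s.
With the tool pointing down it reaches from about 350 to 975 mm from the base axis. Payload 7.1 kg.
Tool frame: the origin (TCP) lies at the very end of the fingers, on their centre line; the grasp point (between the pads) lies 19 mm behind it; z points along the fingers, y is the line along which they close (so a half turn about z gives the same grasp; the last joint's range is limited). The gripper opens to 88 mm and grips with 3 to 60 N. Pads are 20 mm wide; open, the fingers measure 115 mm over their backs; the gripper's body (75 mm by 178 mm) begins 61 mm behind the grasp point.
Start: joints at [-1.345, 0.423, 1.63, -0, 1.089, -0.019], TCP at [151.496, -606.345, 222.675] pointing down, gripper open.
Joint ranges: [-3, 3], [-0.9, 2.11], [0.09, 2.58], [-1.31, 4.45], [0.11, 2.69], [-2.54, 2.54]. Speed limits (rad/s): [2.39, 2.39, 3.01, 3.14, 3.14, 3.14].

### API

Orientations are given as a rotation vector (axis times angle).
In Python, from workcell import ctrl gives the robot as it stands. The module is installed in compiled form; this text tells all that it offers.
- The arm moves only by the shell command python3 -m inch 'ROWS'. ROWS is JSON, a list of rows, each a list of 7 numbers: the shift along the tool's x, y, z scaled (see below), then the turn, a rotation vector about the tool's x, y, z scaled (see below), then the closure, from -1 (fully open) to 1 (shut). In form: [[tx, ty, tz, wx, wy, wz, hand], ...]. A call has 1 to 10 rows; each row is the pose to reach, as a shift and turn from the pose commanded when the call began, along the tool's axes at that moment; what a row does not reach only later rows make up. The controller multiplies each number of a shift by 0.15 m and each number of a turn by pi/4 rad. A row lasts 1/8 s, in which the tool goes at most 62.5 mm and 10.7 degrees, less where a joint would pass 70% of its speed; a pose out of reach is approached as far as the arm can. A call with a number of a shift or a turn outside -1 to 1 is refused whole. A call with a gripper value outside its range is refused whole. The fingers move at their own pace and stop on an object; the grip force is fixed at half the most. Time passes only in rows, so rows that repeat a pose let the fingers close. It gives the time, the measured TCP pose, the force, the opening and the grip force at its end, in the units of the state.
- ctrl.get_obs(): the state, without advancing time (a new reading comes with each control period).
- ctrl.get_image(name): name is "scene" or "side" or "wrist"; returns the picture (480x640x3 uint8, red, green, blue); there is no depth.
- ctrl.camera_params(name): a dict with "vfov" (degrees; the focal length in pixels is half the picture's height over the tangent of half this angle, whatever the lens; pixels are square), "cx", "cy" (the principal point, pixels), "eye" and "attitude" of the camera in the world; the wrist camera has in their place "tool_from_camera" (4x4, takes a point from camera to tool coordinates, whose origin is the TCP and whose axes are the flange's). Camera axes: x right, y up, looking along -z (the intrinsics and any distortion apply to the point x, -y, -z); pixel columns grow to the right and rows downward; lengths in mm; the calibration is good to about 2 mm. A picture is of the moment at which its call begins: read the wrist's pose just before it. camera_params takes no time and is no camera call.
- ctrl.close_job(): hands the job in; it is judged then, once.
The state is a dict: "t": time; "qpos": joint angles; "qvel": joint speeds; "joint_torque": joint torques, N m; "ee_pos": TCP position; "orientation": TCP orientation; "ft_force": force on the tool from outside, world axes, zero at the start; "moment": the same for the moment, N m; "width": finger opening in mm; "grasp_force": force on a finger pad.
Only numpy, scipy, OpenCV 4.12 (cv2) and the standard library are available. Lean on these libraries where they do the work, as an engineer would, in place of code of your own. Each camera call takes 0.05 s, during which the arm holds its last target. There are 200 camera calls.

## Working session

There is one attempt and no reset: what is moved stays moved. The work goes in short steps, Python scripts to look and compute and a shell command to move; the robot and the scene stay as the last step left them, time stands still between calls to the robot, and variables do not carry over. Pictures are saved under pics/ and viewed, at most 10 in all, crops included, and the job is handed in when it is done.

```bash
mkdir -p pics; python3 - <<'E'
from workcell import ctrl
import cv2
o=ctrl.get_obs();print(o)
for n in("scene","side"):
    print(n,ctrl.camera_params(n)); cv2.imwrite(f"pics/{n}0.png",ctrl.get_image(n)[:,:,::-1])
print(ctrl.camera_params("wrist"))
E
```

```text
{'t': 0.0, 'qpos': array([-1.34500319e+00,  4.23854692e-01,  1.63067295e+00, -1.15316695e-05,
        1.08857951e+00, -1.89818339e-02]), 'qvel': array([-0.00144921, -0.00123731,  0.00054784,  0.00055892,  0.0007684 ,
       -0.00010676]), 'joint_torque': array([-1.35939474e-03, -5.44620252e+01, -2.73668075e+01,  6.42558374e-02,
        2.27145420e-02, -1.03330653e-04]), 'ee_pos': array([ 151.37227722, -605.83114801,  221.89973933]), 'orientation': array([-3.11659840e+00, -3.83357044e-01,  2.61391405e-04]), 'ft_force': array([-0.71165496, -0.62709501,  0.1424751 ]), 'moment': array([-0.0097966 ,  0.00927691, -0.02285819]), 'grasp_force': 0.0, 'width': 87.73361989105904}
scene {'vfov': 46.40511664728983, 'cx': 319.106270324533, 'cy': 246.0905238248031, 'eye': array([ 252.09345799,  882.16080142, 1010.32601403]), 'attitude': array([ 0.24243227, -0.88771913, -2.52350602])}
side {'vfov': 47.92643582959049, 'cx': 319.3785822123893, 'cy': 240.33907544738062, 'eye': array([1641.89191274,  112.8768149 ,  774.19081526]), 'attitude': array([0.80192074, 0.71657273, 1.37242597])}
{'vfov': 71.90038306707591, 'cx': 314.7862697345298, 'cy': 243.21956404397218, 'tool_from_camera': array([[ 1.37308021e-04,  9.65446119e-01,  2.60602711e-01,
         7.10864846e+01],
       [ 9.99999895e-01, -2.46639529e-04,  3.86830855e-04,
         8.34674446e-01],
       [ 4.37739278e-04,  2.60602630e-01, -9.65446051e-01,
        -1.63064405e+02],
       [ 0.00000000e+00,  0.00000000e+00,  0.00000000e+00,
         1.00000000e+00]])}
```

View pics/scene0.png

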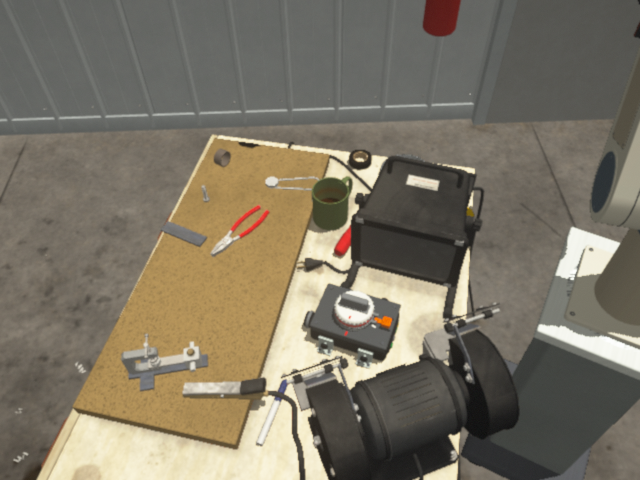

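View pics/side0.png

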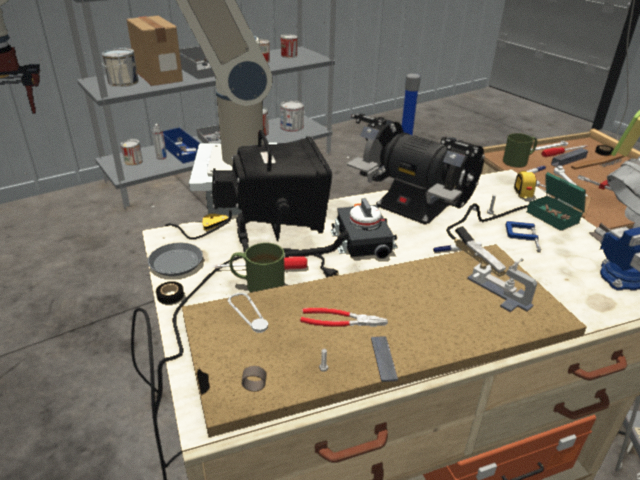

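The scene view shows the blower at about (353,318), its orange button at (384,322) and the grey bar at (354,301). The side view shows the dish at (176,260) and the filter at (367,214). I'll enlarge both areas.

```bash
cat > h.py <<'E'
from workcell import ctrl
import numpy as np, cv2
from scipy.spatial.transform import Rotation as R
def cam(n,pose=None):
    p=ctrl.camera_params(n); f=240/np.tan(np.radians(p['vfov']/2))
    if n=='wrist':
        T=p['tool_from_camera']; o=pose or ctrl.get_obs(); Rt=R.from_rotvec(o['orientation']).as_matrix()
        return f,p['cx'],p['cy'],Rt@T[:3,:3],Rt@T[:3,3]+o['ee_pos']
    return f,p['cx'],p['cy'],R.from_rotvec(p['attitude']).as_matrix(),np.array(p['eye'])
def pix2w(c,u,v,z):
    f,cx,cy,A,e=c; d=A@np.array([(u-cx)/f,-(v-cy)/f,-1]); return e+d*(z-e[2])/d[2]
def w2pix(c,P):
    f,cx,cy,A,e=c; q=A.T@(np.asarray(P,float)-e); return cx-f*q[0]/q[2], cy+f*q[1]/q[2]
E
python3 - <<'E'
from h import *
a=cv2.imread('pics/scene0.png')[275:365,295:415]; b=cv2.imread('pics/side0.png')
A=cv2.resize(a,(800,600),interpolation=cv2.INTER_CUBIC); cv2.imwrite('pics/c1.png',A)
x=cv2.resize(b[185:275,330:410],(400,450),interpolation=cv2.INTER_CUBIC);y=cv2.resize(b[215:305,135:215],(400,450),interpolation=cv2.INTER_CUBIC)
cv2.imwrite('pics/c2.png',np.hstack([x,y]))
cs,cd=cam('scene'),cam('side')
print(pix2w(cs,384,322,68),pix2w(cs,354,298,112),pix2w(cd,176,260,9),pix2w(cd,368,204,112))
E
```

```text
[421.83045723 325.65363361  68.        ] [486.48526228 329.25508996 112.        ] [ 565.86819908 -135.89269217    9.        ] [495.2771822  333.62510879 112.        ]
```

View pics/c1.png

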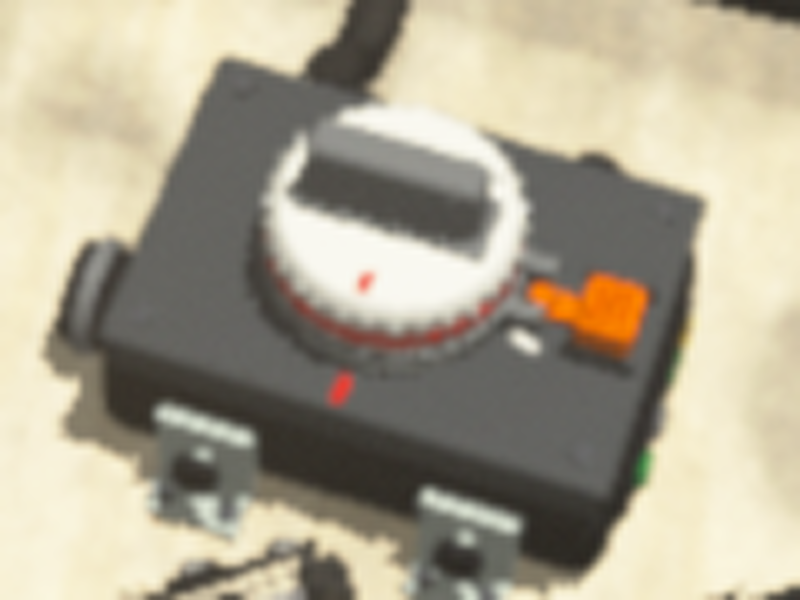

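View pics/c2.png

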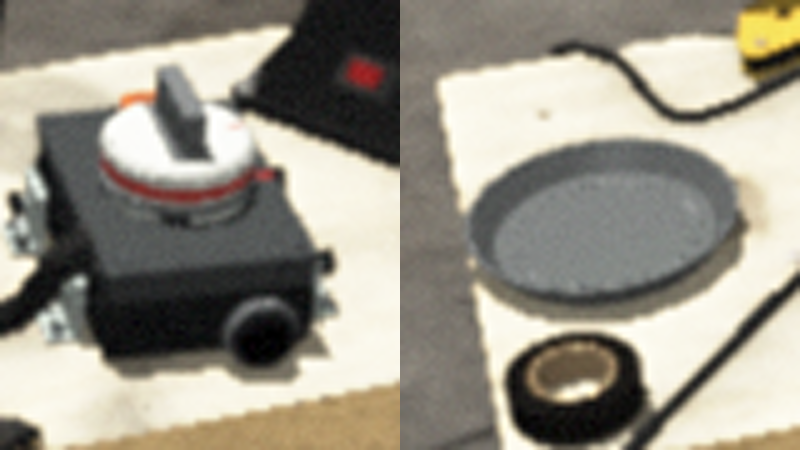

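The bar top's corners in crop c1 are about (330,122), (490,178), (480,198) and (310,148). The button top is centred near (615,303), and the deck corners are near (228,60), (705,205), (600,498) and (105,338). In c2 the dish rim spans x 468–740 and y 140–303, and its floor is centred near (603,235).

```bash
python3 - <<'E'
from h import *
cs,cd=cam('scene'),cam('side')
S=lambda x,y,z:pix2w(cs,295+x*120/800-.4,275+y*90/600-.4,z)
D=[S(*p,56) for p in[(228,60),(705,205),(600,498),(105,338)]]
for d in D:print('deck',d.round(1))
for i in range(4):
    e=D[(i+1)%4]-D[i];print(np.linalg.norm(e).round(1),np.arctan2(e[1],e[0]).round(3))
print('deck c',np.mean(D,0))
b=S(402,161,112);bt=S(615,303,68);print('bar',b,'btn',bt,np.linalg.norm((b-bt)[:2]),np.arctan2(*(b-bt)[1::-1]))
print('bar long',[np.arctan2(*(S(*p,112)-S(*q,112))[1::-1]) for p,q in[((330,122),(490,178)),((310,148),(480,198))]])
print('top disc', [S(x,y,86).round(1) for x,y in[(265,215),(530,215),(400,105)]])
print('dish rim',pix2w(cd,135+204/5-.4,215+221.5/5-.4,16),'floor',pix2w(cd,135+203/5-.4,215+235/5-.4,3))
print('dish ext',[pix2w(cd,135+x/5-.4,215+y/5-.4,16).round(0) for x,y in[(68,225),(340,200),(225,140),(170,303)]])
o=ctrl.get_obs(); M=R.from_rotvec(o['orientation']).as_matrix();print(M.round(3))
E
```

```text
deck [563.2 286.6  56. ]
deck [410.6 267.8  56. ]
deck [398.5 373.3  56. ]
deck [549.3 392.3  56. ]
153.7 -3.018
106.2 1.685
151.9 0.125
106.5 -1.44
deck c [480.39494593 329.98027383  56.        ]
bar [484.20789279 330.01014725 112.        ] btn [418.69397926 319.04707667  68.        ] 66.42485816838374 0.1658033293488388
bar long [np.float64(0.07674235640739846), np.float64(0.1381984337150591)]
top disc [array([518.3, 349.5,  86. ]), array([449.6, 313.8,  86. ]), array([500.2, 296.3,  86. ])]
dish rim [ 571.11269777 -135.67881459   16.        ] floor [ 563.99079273 -138.81109209    3.        ]
dish ext [array([ 571., -199.,   16.]), array([556., -73.,  16.]), array([ 501., -135.,   16.]), array([ 635., -142.,   16.])]
[[ 0.97   0.242 -0.   ]
 [ 0.242 -0.97   0.001]
 [ 0.    -0.001 -1.   ]]
```

```bash
python3 - <<'E'
from h import *
cs,cd=cam('scene'),cam('side')
for n,u,v,z in[('light top L back',358,215,215),('light topL front',462,235,215),('light bot',355,268,20),('light bot',455,282,20),('light leg',450,315,0),('rest',495,310,120),('rest',447,325,120),('wheel',480,335,220),('wheel',340,375,220),('rest2',345,362,120)]: print(n,pix2w(cs,u,v,z).round(0))
for n,u,v,z in[('side light top right near',328,145,215),('side light R far',292,140,215),('side bot right',328,225,20)]: print(n,pix2w(cd,u,v,z).round(0))
E
python3 -m inch '[[0.92,-0.66,-0.6,0,0,0.145,-1],[0.92,-0.66,-0.6,0,0,0.145,-1],[0.92,-0.66,-0.6,0,0,0.145,-1],[0.92,-0.66,-0.6,0,0,0.145,-1],[0.92,-0.66,-0.6,0,0,0.145,-1]]'
```

```text
light top L back [535. 218. 215.]
light topL front [343. 175. 215.]
light bot [543. 200.  20.]
light bot [336. 135.  20.]
light leg [318. 206.   0.]
rest [240. 237. 120.]
rest [308. 309. 120.]
wheel [249. 367. 220.]
wheel [416. 533. 220.]
rest2 [440. 462. 120.]
side light top right near [370. 243. 215.]
side light R far [335. 152. 215.]
side bot right [442. 242.  20.]
t: 0.72
ee_pos: [261.4, -476.7, 312.5]
orientation: [3.135, 0.207, -0.0]
ft_force: [-0.1, -0.1, -0.8]
width: 87.8
grasp_force: 0.0
```

```bash
python3 -m inch '[[0.98,-0.81,-0.2,0,0,0,-1],[0.98,-0.81,-0.2,0,0,0,-1],[0.98,-0.81,-0.2,0,0,0,-1],[0.98,-0.81,-0.2,0,0,0,-1]]' | sed -n 1,2p
for i in 1; do python3 -m inch '[[0.19,-0.95,0,0,0,0,-1],[0.19,-0.95,0,0,0,0,-1],[0.19,-0.95,0,0,0,0,-1]]'| sed -n 1,2p;done
python3 -m inch '[[0.19,-0.95,0,0,0,0,-1],[0.19,-0.95,0,0,0,0,-1],[0.19,-0.95,0,0,0,0,-1]]'| sed -n 1,2p
python3 -m inch '[[0.19,-0.95,0,0,0,0,-1],[0.19,-0.95,0,0,0,0,-1],[0.19,-0.95,0,0,0,0,-1]]'| sed -n 1,2p
python3 -m inch '[[0.19,-0.95,0,0,0,0,1],[0.19,-0.95,0,0,0,0,1],[0.19,-0.95,0,0,0,0,1],[0.19,-0.95,0,0,0,0,1]]'
```

```text
t: 1.23
ee_pos: [392.7, -336.0, 342.1]
t: 1.6
ee_pos: [399.7, -191.2, 341.5]
t: 1.98
ee_pos: [410.1, -46.3, 341.7]
t: 2.35
ee_pos: [420.4, 98.8, 341.6]
t: 2.85
ee_pos: [430.3, 242.2, 341.5]
orientation: [3.133, 0.206, -0.003]
ft_force: [0.2, 0.1, -0.0]
width: 51.2
grasp_force: 0.0
```

```bash
python3 -m inch '[[0.1,-0.51,0,0,0,0,1],[0.1,-0.51,0,0,0,0,1],[0.1,-0.51,0,0,0,0,1],[0.1,-0.51,0,0,0,0,1]]'
python3 - <<'E'
from h import *
import pickle
o=ctrl.get_obs();pickle.dump(o,open('o1.pkl','wb'))
im=ctrl.get_image('wrist')[:,:,::-1];cv2.imwrite('pics/w1.png',im)
c=cam('wrist',o)
for P in[(485,330,112),(419,320,68),(485,330,56)]:print(w2pix(c,P))
E
```

```text
t: 3.35
ee_pos: [434.8, 318.7, 342.5]
orientation: [3.134, 0.203, -0.001]
ft_force: [-0.6, 0.1, -0.2]
width: 11.4
grasp_force: 0.0
(np.float64(310.0181530234218), np.float64(171.5488856051674))
(np.float64(311.67226212288045), np.float64(220.55755265932254))
(np.float64(310.59174632648853), np.float64(169.34867102883854))
```

View pics/w1.png

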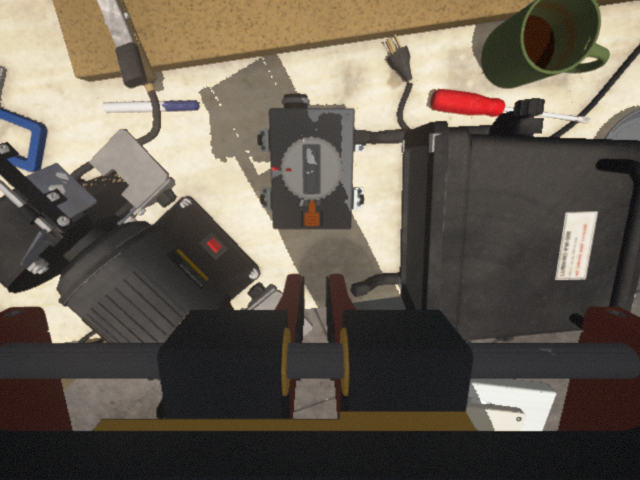

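The wrist picture shows the bar near (311,168), the button near (312,214), the light's near face at u≈402–440, and the dish edge at the far right. I'll enlarge the blower.

```bash
python3 - <<'E'
from h import *
import pickle
c=cam('wrist',pickle.load(open('o1.pkl','rb')))
im=cv2.imread('pics/w1.png')[95:245,240:440];cv2.imwrite('pics/w1c.png',cv2.resize(im,(800,600),interpolation=cv2.INTER_CUBIC))
for u,v,z in[(437,150,215),(404,150,215),(404,150,100),(404,150,20),(402,280,20),(440,310,215),(404,280,190),(250,265,160),(258,272,100),(185,200,160),(170,180,120)]:print(u,v,z,pix2w(c,u,v,z).round(0))
E
```

```text
437 150 215 [522. 225. 215.]
404 150 215 [518. 253. 215.]
404 150 100 [523. 223. 100.]
404 150 20 [527. 203.  20.]
402 280 20 [334. 167.  20.]
440 310 215 [377. 189. 215.]
404 280 190 [394. 221. 190.]
250 265 160 [379. 383. 160.]
258 272 100 [349. 381. 100.]
185 200 160 [442. 456. 160.]
170 180 120 [455. 488. 120.]
```

View pics/w1c.png

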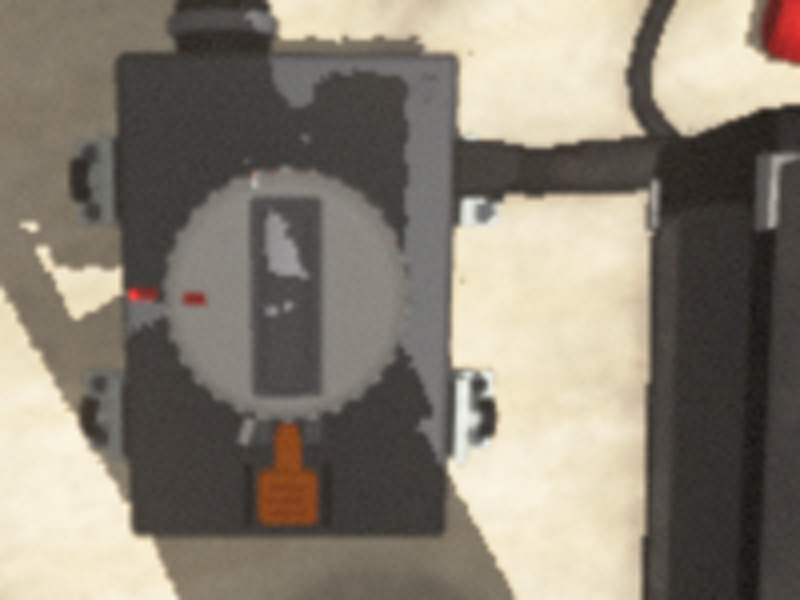

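The crop shows the bar top spanning x 252–321, y 197–396, so its centre is (286.5,296.5). The button top's centre is (288,498), and the bar is parallel to the image columns.

```bash
python3 - <<'E'
from h import *
import pickle
o=pickle.load(open('o1.pkl','rb'));c=cam('wrist',o)
W=lambda x,y,z:pix2w(c,240+x/4-.4,95+y/4-.4,z)
D=[W(*p,56) for p in[(118,55),(458,55),(443,535),(134,535)]]
for i in range(4):
    e=D[(i+1)%4]-D[i];print(np.linalg.norm(e).round(1),np.arctan2(e[1],e[0]).round(3))
print('deck c',np.mean(D,0))
b=W(286.5,296.5,112);t=W(288,498,68);print(b,t,np.linalg.norm((b-t)[:2]),np.arctan2(*(b-t)[1::-1]))
print('bar',[np.arctan2(*(W(x,197,112)-W(x,396,112))[1::-1]) for x in(252,321)])
print('disc c',W(286,293,86))
print(o['ee_pos'],R.from_rotvec(o['orientation']).as_matrix().round(3))
E
```

```text
107.7 -1.441
155.7 -3.014
107.4 1.7
155.7 0.129
deck c [482.89885771 328.29260959  56.        ]
[488.36482558 329.0136976  112.        ] [420.96256583 320.34906906  68.        ] 67.95690110763657 0.1278498315866192
bar [np.float64(0.12015277811003235), np.float64(0.13376691780843075)]
disc c [488.25374669 329.41941401  86.        ]
[434.84214642 318.72722689 342.50864207] [[ 0.992  0.129 -0.   ]
 [ 0.129 -0.992 -0.001]
 [-0.001  0.001 -1.   ]]
```

```bash
python3 -m inch '[[-0.09,-0.024,1,0,0,0,1],[-0.09,-0.024,1,0,0,0,1],[-0.09,-0.024,1,0,0,0,1],[-0.09,-0.024,1,0,0,0,1]]'
python3 -m inch '[[0,0,0.33,0,0,0,1],[0,0,0.7,0,0,0,1],[0,0,0.7,0,0,0,1],[0,0,0.7,0,0,0,1]]'
```

```text
t: 3.9
ee_pos: [419.8, 320.6, 191.1]
orientation: [3.132, 0.204, -0.006]
ft_force: [0.7, 0.3, 0.7]
width: 0.6
grasp_force: 0.0
t: 4.4
ee_pos: [422.5, 323.2, 90.1]
orientation: [-3.133, -0.205, -0.004]
ft_force: [1.0, -0.1, 0.5]
width: 0.3
grasp_force: 0.0
```

```bash
python3 -m inch '[[0,0,0.06,0,0,0,1],[0,0,0.11,0,0,0,1],[0,0,0.11,0,0,0,1],[0,0,0.11,0,0,0,1]]' | grep -E 'pos|force'
for i in 1; do python3 -m inch '[[0,0,0.01,0,0,0,1],[0,0,0.02,0,0,0,1],[0,0,0.02,0,0,0,1]]'| grep -E 'pos|force'; done
python3 -m inch '[[0,0,0.01,0,0,0,1],[0,0,0.01,0,0,0,1]]'| grep -E 'pos|force'
```

```text
ee_pos: [421.0, 322.5, 71.4]
ft_force: [0.2, -0.3, 0.2]
grasp_force: 0.0
ee_pos: [420.8, 322.3, 68.0]
ft_force: [0.1, -0.7, 0.4]
grasp_force: 0.0
ee_pos: [420.9, 322.4, 66.7]
ft_force: [-0.3, -1.9, 1.2]
grasp_force: 1.1
```

```bash
python3 -m inch '[[0,0,0.01,0,0,0,1],[0,0,0.02,0,0,0,1],[0,0,0.02,0,0,0,1]]'| grep -E 'pos|force'
python3 -m inch '[[0,0,0.01,0,0,0,1],[0,0,0.01,0,0,0,1]]'| grep -E 'pos|force'
python3 -m inch '[[0,0,0.006,0,0,0,1],[0,0,0.006,0,0,0,1]]'| grep -E 'pos|force'
```

```text
ee_pos: [420.9, 322.4, 63.6]
ft_force: [-0.4, -0.4, 2.1]
grasp_force: 1.1
ee_pos: [420.9, 322.4, 62.1]
ft_force: [-0.4, 0.1, 1.8]
grasp_force: 1.1
ee_pos: [420.9, 322.4, 61.2]
ft_force: [0.0, -0.4, 2.6]
grasp_force: 1.3
```

```bash
python3 -m inch '[[0,0,0.007,0,0,0,1],[0,0,0.007,0,0,0,1]]'| grep -E 'pos|ft_force'
python3 -m inch '[[0,0,0.005,0,0,0,1],[0,0,0.005,0,0,0,1]]'| grep -E 'pos|ft_force'
```

```text
ee_pos: [420.9, 322.4, 60.3]
ft_force: [-1.2, -1.6, 4.2]
ee_pos: [420.9, 322.4, 60.0]
ft_force: [-2.3, -1.1, 9.7]
```

```bash
python3 -m inch '[[0,0,0.002,0,0,0,1],[0,0,0.002,0,0,0,1],[0,0,0.002,0,0,0,1]]'| grep -E 'pos|ft_force'
python3 -m inch '[[0,0,-0.3,0,0,0,1],[0,0,-0.6,0,0,0,1],[0,0,-0.6,0,0,0,-1],[0.45,0.05,-0.6,0,0,0,-1],[0.45,0.05,-0.6,0,0,0,-1],[0.45,0.05,-0.6,0,0,0,-1],[0.45,0.05,-0.6,0,0,0,-1],[0.45,0.05,-0.6,0,0,0,-1]]'
python3 -c "
from h import *
import pickle
o=ctrl.get_obs();print(o['ee_pos']);c=cam('wrist',o)
im=ctrl.get_image('wrist')[:,:,::-1];cv2.imwrite('pics/w2.png',im);pickle.dump(o,open('o2.pkl','wb'))
for P in[(487.5,329,112),(421,320.5,60)]:print(w2pix(c,P))"
```

```text
ee_pos: [420.9, 322.5, 59.9]
ft_force: [-4.3, -1.8, 13.5]
t: 8.28
ee_pos: [487.7, 323.7, 148.9]
orientation: [3.134, 0.206, -0.001]
ft_force: [-0.1, 0.7, -0.4]
width: 57.1
grasp_force: 0.0
[487.73759679 323.69902172 148.86637608]
(np.float64(305.2902407343735), np.float64(268.46433807948506))
(np.float64(307.24330637070585), np.float64(322.9203890427606))
```

View pics/w2.png

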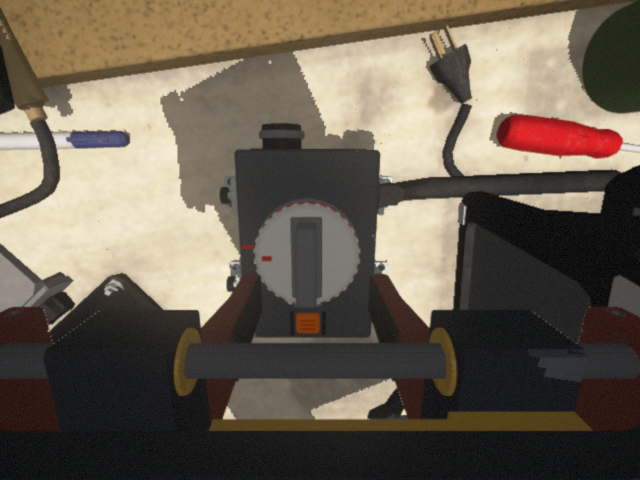

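The button is now down at (307,323). The bar top spans about x 291–321, y 217–305, and the canister's disc spans x 254–360, starting at y≈200. I'll refine the axis position.

```bash
python3 - <<'E'
from h import *
import pickle
c=cam('wrist',pickle.load(open('o2.pkl','rb')))
im=cv2.imread('pics/w2.png')[190:340,235:385];cv2.imwrite('pics/w2c.png',cv2.resize(im,(600,600),interpolation=cv2.INTER_CUBIC))
for n,u,v,z in[('bar far',306,217,112),('bar near',306,306,112),('barL',291,260,112),('barR',321,260,112),('disc far',307,200,86),('disc L',254,256,86),('disc R',360,256,86),('btn',307,323,60),('deckfar',307,150,56),('decknear',307,336,56)]:print(n,pix2w(c,u,v,z).round(1))
# projected rim circle of candidate
for x in(487.5,490):
  for z,r in((86,38),(112,27)):
    d=np.array([np.cos(.128),np.sin(.128),0])*r
    print(x,z,[np.round(w2pix(c,np.array([x,329,z])+s*d),1) for s in(1,-1)])
E
```

```text
bar far [520.7 332.7 112. ]
bar near [461.6 325.3 112. ]
barL [491.9 338.7 112. ]
barR [494.4 319.8 112. ]
disc far [527.5 333.5  86. ]
disc L [482.8 366.1  86. ]
disc R [492.7 291.   86. ]
btn [420.9 320.7  60. ]
deckfar [560.3 338.4  56. ]
decknear [406.3 318.9  56. ]
487.5 86 [array([306.1, 203.3]), array([306.5, 305. ])]
487.5 112 [array([305.1, 227.1]), array([305.4, 307.1])]
490 86 [array([306.6, 199.7]), array([306.9, 301.9])]
490 112 [array([305.6, 223.2]), array([305.9, 303.7])]
```

View pics/w2c.png

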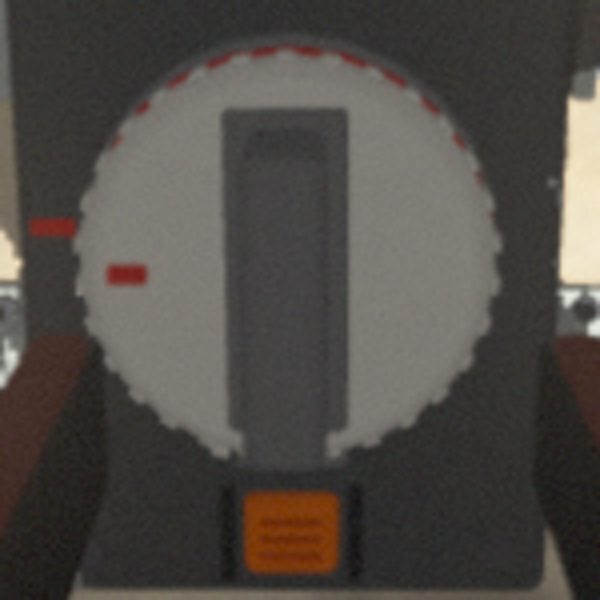

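```bash
python3 -m inch '[[0,-0.033,0.15,0,0,0,-0.7],[0,-0.033,0.3,0,0,0,-0.7],[0,-0.033,0.36,0,0,0,-0.7],[0,-0.033,0.36,0,0,0,-0.7]]'
python3 -m inch '[[0,0,0.02,0,0,0,-0.7],[0,0,0.042,0,0,0,-0.7],[0,0,0.042,0,0,0,-0.7]]'
```

```text
t: 8.82
ee_pos: [487.7, 328.6, 94.9]
orientation: [3.134, 0.206, -0.001]
ft_force: [0.3, 0.5, -0.6]
width: 74.7
grasp_force: 0.0
t: 9.2
ee_pos: [488.2, 328.7, 89.0]
orientation: [-3.135, -0.205, -0.0]
ft_force: [-0.6, 0.4, 1.1]
width: 74.8
grasp_force: 0.0
```

```bash
python3 -m inch '[[0,0,0,0,0,0,1],[0,0,0,0,0,0,1],[0,0,0,0,0,0,1],[0,0,0,0,0,0,1],[0,0,0,0,0,0,1],[0,0,0,0,0,0,1],[0,0,0,0,0,0,1],[0,0,0,0,0,0,1]]'
python3 -c "
from h import *
o=ctrl.get_obs();print(o['ft_force'],o['moment'],o['ee_pos'],o['width'])"
```

```text
t: 10.2
ee_pos: [488.2, 329.0, 88.9]
orientation: [-3.134, -0.205, -0.0]
ft_force: [-0.2, 2.3, -1.4]
width: 13.7
grasp_force: 30.0
[-0.20074688  2.28855215 -1.35451514] [ 0.47259076  0.09716918 -0.01563901] [488.17100427 329.01515467  88.88988363] 13.698175083653165
```

```bash
python3 -m inch '[[0,0,0.006,0,0,0,1],[0,0,0.012,0,0,0,1],[0,0,0.012,0,0,0,1]]'| grep -E 'pos|force'
python3 -m inch '[[0,0,0.006,0,0,0,1],[0,0,0.006,0,0,0,1]]'| grep -E 'pos|ft_force'
```

```text
ee_pos: [488.3, 329.0, 87.7]
ft_force: [-2.3, 1.1, 7.5]
grasp_force: 30.0
ee_pos: [488.3, 329.0, 87.0]
ft_force: [-3.2, 0.5, 8.7]
```

```bash
python3 -m inch '[[0,0,0.006,0,0,0,1],[0,0,0.011,0,0,0,1],[0,0,0.011,0,0,0,1]]'| grep -E 'pos|ft_force'
```

```text
ee_pos: [488.3, 329.0, 85.8]
ft_force: [-3.6, 1.5, 13.3]
```

```bash
python3 -m inch '[[-0.004,0,0,0,0,-0.1,1],[-0.004,0,0,0,0,-0.2,1],[-0.004,0,0,0,0,-0.3,1],[-0.004,0,0,0,0,-0.4,1],[-0.004,0,0,0,0,-0.4,1]]'
python3 -c "
from h import *
o=ctrl.get_obs();print(o['ft_force'],o['moment'],o['ee_pos'],o['qpos'])"
```

```text
t: 11.82
ee_pos: [489.1, 329.3, 86.2]
orientation: [-3.063, -0.694, -0.005]
ft_force: [-0.9, 0.7, 12.8]
width: 13.9
grasp_force: 30.0
[-0.87535432  0.66585942 12.82446734] [0.06656831 0.18222282 0.05820246] [489.05944209 329.33201153  86.19130248] [ 5.72592517e-01  5.55170434e-01  1.79211612e+00 -3.42650415e-04
  7.90815911e-01  1.69768194e+00]
```

```bash
python3 -m inch '[[0,0,0,0,0,-0.12,1],[0,0,0,0,0,-0.24,1],[0,0,0,0,0,-0.36,1],[0,0,0,0,0,-0.48,1],[0,0,0,0,0,-0.6,1],[0,0,0,0,0,-0.72,1],[0,0,0,0,0,-0.84,1],[0,0,0,0,0,-0.84,1]]'
cat > s.py <<'E'
from h import *
o=ctrl.get_obs();v=R.from_rotvec(o['orientation']).as_matrix()[:,0];print('yaw %.3f turned %.3f'%(np.arctan2(v[1],v[0]),np.arctan2(v[1],v[0])-.130),o['ft_force'].round(1),o['moment'].round(3),o['ee_pos'].round(1),o['qpos'][5].round(3),o['width'].round(1),round(o['t'],2))
E
python3 s.py
```

```text
t: 12.82
ee_pos: [488.6, 329.4, 86.1]
orientation: [-2.673, -1.65, -0.004]
ft_force: [-2.0, 1.7, 11.6]
width: 13.5
grasp_force: 30.0Traceback (most recent call last):
  File "s.py", line 2, in <module>
    o=ctrl.get_obs();v=R.from_rotvec(o['orientation']).as_matrix()[:,0];print('yaw %.3f turned %.3f'%(np.arctan2(v[1],v[0]),np.arctan2(v[1],v[0])-.130),o['ft_force'].round(1),o['moment'].round(3),o['ee_pos'].round(1),o['qpos'][5].round(3),o['width'].round(1),round(o['t'],2))
                                                                                                                                                                                                                                               ^^^^^^^^^^^^^^^^
AttributeError: 'float' object has no attribute 'round'
```

```bash
sed -i "s/,o\['width'\].round(1)/,o['width']/" s.py
python3 -m inch '[[0,0,0,0,0,-0.04,1],[0,0,0,0,0,-0.08,1],[0,0,0,0,0,-0.08,1]]' >/dev/null; python3 s.py
python3 -m inch '[[0,0,0,0,0,-0.04,1],[0,0,0,0,0,-0.04,1]]' >/dev/null; python3 s.py
```

```text
yaw 1.168 turned 1.038 [-2.2  1.2 11.7] [ 0.241  0.471 -0.072] [488.5 329.4  86.1] 0.976 13.6165034601404 13.2
yaw 1.199 turned 1.069 [-1.7  1.2 10.9] [ 0.323  0.467 -0.068] [488.4 329.4  86.1] 0.944 13.734470977889519 13.45
```

```bash
python3 -m inch '[[0,0,0,0,0,-0.04,1],[0,0,0,0,0,-0.04,1]]' >/dev/null; python3 s.py
```

```text
yaw 1.230 turned 1.100 [-3.4  2.3 12.4] [ 0.29   0.56  -0.114] [488.4 329.4  86. ] 0.913 13.99305777751115 13.7
```

```bash
python3 -m inch '[[0,0,0,0,0,-0.04,1],[0,0,0,0,0,-0.04,1]]' >/dev/null; python3 s.py
```

```text
yaw 1.262 turned 1.132 [-3.4  1.5 11.9] [ 0.33   0.501 -0.093] [488.3 329.4  86. ] 0.882 13.604360368169871 13.95
```

```bash
python3 -m inch '[[0,0,0,0,0,-0.04,1],[0,0,0,0,0,-0.04,1]]' >/dev/null; python3 s.py
```

```text
yaw 1.293 turned 1.163 [-2.7  2.3 12.3] [ 0.324  0.592 -0.128] [488.3 329.4  86. ] 0.85 13.808834112004401 14.2
```

```bash
python3 -m inch '[[0,0,0,0,0,-0.04,1],[0,0,0,0,0,-0.04,1]]' >/dev/null; python3 s.py
```

```text
yaw 1.325 turned 1.195 [-3.9  2.8 11.5] [ 0.349  0.634 -0.138] [488.2 329.4  86. ] 0.819 13.97772564378383 14.45
```

```bash
python3 -m inch '[[0,0,0,0,0,-0.04,1],[0,0,0,0,0,-0.04,1]]' >/dev/null; python3 s.py
```

```text
yaw 1.356 turned 1.226 [-2.8  1.7 11.3] [ 0.359  0.568 -0.149] [488.2 329.4  86. ] 0.787 13.620298421215397 14.7
```

```bash
python3 -m inch '[[0,0,0,0,0,-0.04,1],[0,0,0,0,0,-0.04,1]]' >/dev/null; python3 s.py
```

```text
yaw 1.387 turned 1.257 [-3.3  1.9 11.9] [ 0.355  0.704 -0.142] [488.1 329.4  86. ] 0.756 13.972712472266155 14.95
```

```bash
python3 -m inch '[[0,0,0,0,0,-0.04,1],[0,0,0,0,0,-0.04,1]]' >/dev/null; python3 s.py
```

```text
yaw 1.419 turned 1.289 [-4.   1.8 11.7] [ 0.361  0.719 -0.142] [488.1 329.4  86. ] 0.725 13.830985233048938 15.2
```

```bash
python3 -m inch '[[0,0,0,0,0,-0.04,1],[0,0,0,0,0,-0.04,1]]' >/dev/null; python3 s.py
```

```text
yaw 1.450 turned 1.320 [-3.7  3.5 12.3] [ 0.551  0.676 -0.329] [488.2 329.6  86. ] 0.693 13.902975764411504 15.45
```

```bash
python3 -m inch '[[0,0,0,0,0,-0.02,1],[0,0,0,0,0,-0.02,1]]' >/dev/null; python3 s.py
```

```text
yaw 1.465 turned 1.335 [-4.   3.5 12.1] [ 0.632  0.674 -0.448] [488.2 329.8  86. ] 0.678 13.971393700812898 15.7
```

The stop is felt at about 1.31 rad. I'll ease off slightly and lift slowly.

```bash
python3 -m inch '[[0,0,0,0,0,0.015,1],[0,0,-0.01,0,0,0.015,1],[0,0,-0.02,0,0,0.015,1],[0,0,-0.03,0,0,0.015,1],[0,0,-0.03,0,0,0.015,1]]' >/dev/null; python3 s.py
```

```text
yaw 1.453 turned 1.323 [-1.4  5.1  1.7] [ 1.092  0.146 -0.203] [488.1 329.8  89.5] 0.69 14.009141135593982 16.32
```

```bash
python3 -m inch '[[0,0,-0.01,0,0,0,1],[0,0,-0.02,0,0,0,1],[0,0,-0.02,0,0,0,1]]' >/dev/null; python3 s.py
```

```text
yaw 1.453 turned 1.323 [-0.1  6.5 -3.8] [ 1.384 -0.094 -0.178] [488.1 329.8  91.9] 0.69 13.996952269656235 16.7
```

```bash
python3 -m inch '[[0.006,0,0,0,0,0,1],[0.006,0,-0.01,0,0,0,1],[0.006,0,-0.015,0,0,0,1],[0.006,0,-0.015,0,0,0,1]]' >/dev/null; python3 s.py
```

```text
yaw 1.454 turned 1.324 [ 1.3  5.3 -4.4] [ 1.075 -0.292 -0.156] [487.8 329.8  94.2] 0.691 13.940010962480867 17.2
```

```bash
python3 -m inch '[[0.006,0,-0.01,0,0,0,1],[0.006,0,-0.02,0,0,0,1],[0.006,0,-0.03,0,0,0,1],[0.006,0,-0.03,0,0,0,1]]' >/dev/null; python3 s.py
```

```text
yaw 1.454 turned 1.324 [ 0.2 -0.1 -3.4] [-0.008 -0.102 -0.036] [487.7 330.1  98.9] 0.692 13.958621650889759 17.7
```

```bash
python3 -m inch '[[0,0,-0.1,0,0,0,1],[0,0,-0.3,0,0,0,1],[0,0,-0.6,0,0,0,1],[0,0,-0.9,0,0,0,1],[0,0,-0.9,0,0,0,1]]' >/dev/null; python3 s.py
python3 -m inch '[[0,0,-0.3,0,0,0,1],[0,0,-0.6,0,0,0,1],[0,0,-0.8,0,0,0,1],[0,0,-0.8,0,0,0,1],[0,0,-0.8,0,0,0,1]]' >/dev/null; python3 s.py
```

```text
yaw 1.454 turned 1.324 [-0.1  0.5 -3.6] [-0.043 -0.098  0.05 ] [489.9 331.8 238.6] 0.692 13.959251265481365 18.32
yaw 1.454 turned 1.324 [-0.5 -0.  -2.8] [-0.036 -0.027 -0.038] [486.9 329.8 351.5] 0.692 13.756751593436082 18.95
```

```bash
python3 -m inch '[[-0.3,0.09,0,0,0,0,1],[-0.65,0.19,0,0,0,0,1],[-1,0.295,0,0,0,0,1],[-1,0.295,0,0,0,0,1]]' >/dev/null
python3 -m inch '[[-0.35,0.1,0,0,0,0,1],[-0.7,0.2,0,0,0,0,1],[-1,0.295,0,0,0,0,1],[-1,0.295,0,0,0,0,1]]' >/dev/null
python3 -m inch '[[-0.35,0.1,0,0,0,0,1],[-0.65,0.2,0,0,0,0,1],[-0.9,0.27,0,0,0,0,1],[-1,0.295,0,0,0,0,1],[-1,0.295,0,0,0,0,1]]' >/dev/null; python3 s.py
python3 - <<'E'
from h import *
import pickle
o=ctrl.get_obs();pickle.dump(o,open('o3.pkl','wb'))
im=ctrl.get_image('wrist')[:,:,::-1];cv2.imwrite('pics/w3.png',im)
c=cam('wrist',o)
print(w2pix(c,(568,-137,3)),w2pix(c,(568,-137,16)))
E
```

```text
yaw 1.454 turned 1.324 [ 0.5 -0.1 -3.7] [ 0.009 -0.09   0.004] [ 567.2 -131.2  352.7] -0.131 13.667956946236037 20.57
(np.float64(315.82416192494753), np.float64(204.68713447425037)) (np.float64(315.8443760936359), np.float64(205.95238374287075))
```

View pics/w3.png

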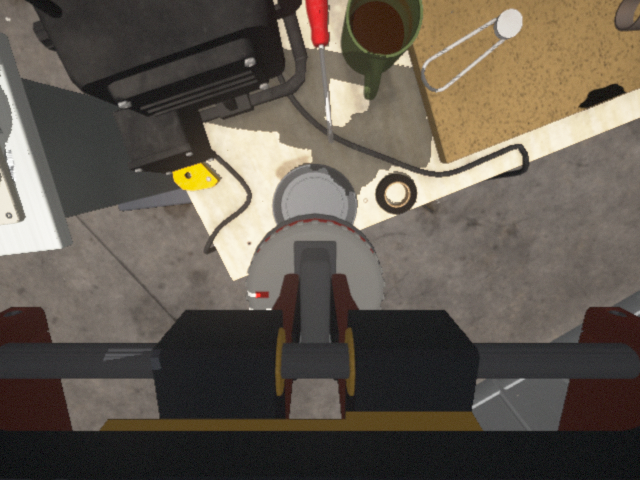

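The dish rim spans u 273–357 with its top at v 162, so its centre is about (315,204.5). That agrees with my estimate, roughly (567,-136). I'm descending now.

```bash
python3 -m inch '[[-0.033,0,0.3,0,0,0,1],[-0.033,0,0.6,0,0,0,1],[-0.033,0,1,0,0,0,1],[-0.033,0,1,0,0,0,1],[-0.033,0,1,0,0,0,1]]' >/dev/null; python3 s.py
python3 -m inch '[[0,0,0.3,0,0,0,1],[0,0,0.6,0,0,0,1],[0,0,0.8,0,0,0,1],[0,0,0.88,0,0,0,1],[0,0,0.88,0,0,0,1],[0,0,0.88,0,0,0,1]]' >/dev/null; python3 s.py
```

```text
yaw 1.455 turned 1.325 [ 0.2  0.3 -2.1] [-0.03  -0.124  0.001] [ 568.  -136.2  205.7] -0.141 14.060199913010493 21.25
yaw 1.454 turned 1.324 [-0.4 -0.7 -2.7] [-0.005 -0.082  0.051] [ 568.4 -137.2   73.8] -0.141 14.105532769482465 22.0
```

```bash
python3 -m inch '[[0,0,0.05,0,0,0,1],[0,0,0.1,0,0,0,1],[0,0,0.13,0,0,0,1],[0,0,0.13,0,0,0,1],[0,0,0.13,0,0,0,1]]' >/dev/null; python3 s.py
```

```text
yaw 1.454 turned 1.324 [-0.2 -0.3 -2.9] [-0.037 -0.075 -0.02 ] [ 566.8 -136.9   52.2] -0.141 13.701411377385906 22.62
```

```bash
python3 -m inch '[[0,0,0.01,0,0,0,1],[0,0,0.016,0,0,0,1],[0,0,0.016,0,0,0,1]]' >/dev/null; python3 s.py
python3 -m inch '[[0,0,0.008,0,0,0,1],[0,0,0.008,0,0,0,1]]' >/dev/null; python3 s.py
```

```text
yaw 1.454 turned 1.324 [ 0.3 -0.4 -3.6] [-0.026 -0.063 -0.003] [ 566.7 -136.9   49.8] -0.141 13.866040643511296 23.0
yaw 1.454 turned 1.324 [ 0.3 -0.8 -3.3] [-0.031 -0.07   0.044] [ 566.7 -136.9   48.6] -0.141 13.828129542767362 23.25
```

```bash
python3 -m inch '[[0,0,0.006,0,0,0,1],[0,0,0.006,0,0,0,1]]' >/dev/null; python3 s.py
```

```text
yaw 1.454 turned 1.324 [-0.8 -0.7 -0.2] [ 0.025 -0.021  0.063] [ 566.8 -136.9   47.9] -0.141 13.820746031085239 23.5
```

```bash
python3 -m inch '[[0,0,0.002,0,0,0,1],[0,0,0.002,0,0,0,1]]' >/dev/null; python3 s.py
python3 -m inch '[[0,0,0,0,0,0,0.5],[0,0,0,0,0,0,0],[0,0,0,0,0,0,-0.2],[0,0,0,0,0,0,-0.2],[0,0,0,0,0,0,-0.2],[0,0,0,0,0,0,-0.2]]' >/dev/null; python3 s.py
```

```text
yaw 1.454 turned 1.324 [-2.4 -0.5  4.7] [0.062 0.288 0.056] [ 566.8 -136.9   47.9] -0.141 14.087126561766668 23.75
yaw 1.454 turned 1.324 [ 0.1 -0.1  0.5] [-0.019 -0.08  -0.06 ] [ 566.8 -136.9   47.5] -0.141 52.6928585240102 24.5
```

Released. I'll retract straight up and check.

```bash
python3 -m inch '[[0,0,-0.1,0,0,0,-0.2],[0,0,-0.3,0,0,0,-0.2],[0,0,-0.6,0,0,0,-0.2],[0,0,-1,0,0,0,-0.2],[0,0,-1,0,0,0,-0.2]]' >/dev/null
python3 -m inch '[[0,0,-0.4,0,0,0,-0.2],[0,0,-0.8,0,0,0,-0.2],[0,0,-1,0,0,0,-0.2],[0,0,-1,0,0,0,-0.2],[0,0,-1,0,0,0,-0.2]]' >/dev/null; python3 s.py
python3 - <<'E'
from h import *
w=ctrl.get_image('wrist')[:,:,::-1];s=ctrl.get_image('side')[:,:,::-1]
a=cv2.resize(s[180:300,120:280],(400,300));b=cv2.resize(s[180:300,300:460],(400,300))
cv2.imwrite('pics/end.png',np.vstack([np.hstack([a,b]),np.hstack([cv2.resize(w,(400,300)),np.zeros((300,400,3),np.uint8)])]))
E
```

```text
yaw 1.454 turned 1.324 [-0.5  0.2 -0.2] [-0.068 -0.065  0.004] [ 565.8 -136.7  345.8] -0.141 52.80373759608164 25.75
```

View pics/end.png

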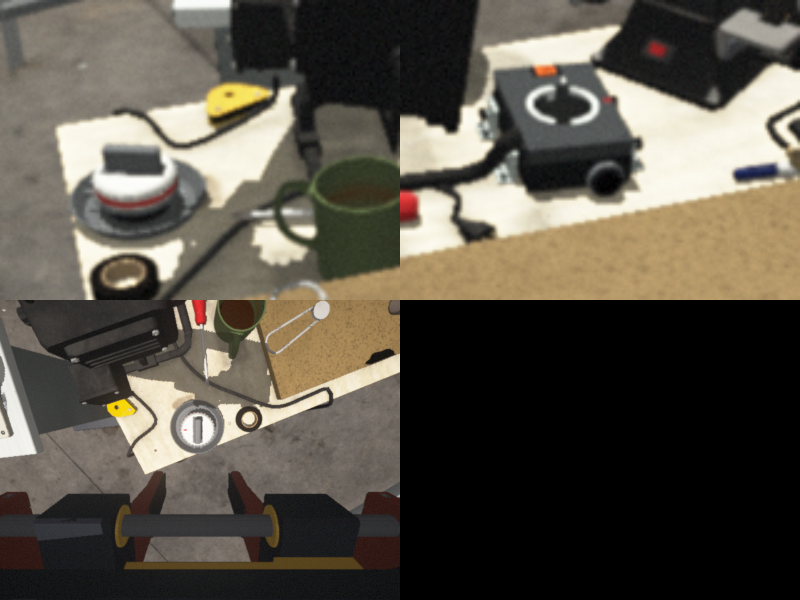

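The filter stands upright in the middle of the dish (wrist quadrant, about (197,427)). The socket is empty, the button is down and the other things haven't moved.

```bash
python3 -c "
from workcell import ctrl
print(ctrl.close_job())"
```

```text
the job is handed in; nothing more can be done
None
```

The spent filter is off the blower and standing upright, bar up, in the middle of the dish. The release button is fully down, nothing was forced, the other things were left alone, and the job was handed in after about 26 s.

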